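# Half-press, pause, then take the photograph

## Robot

A 7-joint arm with a two-finger parallel gripper is mounted at the origin on the work surface. World frame = base frame: x ahead of the robot, y to its left, z up, the work surface at z = 0. Lengths are in m, angles in rad, forces in N, time in s.
With the tool pointing down it reaches from about 0.425 to 1.025 m from the base axis. Payload 3.6 kg.
Tool frame: the origin (TCP) lies at the very end of the fingers, on their centre line; the grasp point (between the pads) lies bot.grip_point_offset behind it (bot.grip_point_offset is the distance from the TCP to the grasp point, in m); x points along the fingers, z is the direction in which the jaws open and shut, and the axes are right-handed (so a half turn about x gives the same grasp; the last joint's range is limited). The gripper opens to 85 mm and grips with 20 to 120 N. Pads are 22 mm wide; open, the fingers measure 114 mm over their backs; the gripper's body (76 mm by 85 mm) begins 54 mm behind the grasp point. The pads swing forward as they close: fully open they stand 13 mm farther back than shut.
Start: joints at [1.188, 0.591, 0.048, 1.609, -0.033, 0.943, -0.034], TCP at [0.206, -0.695, 0.231] pointing down, gripper open.
Joint ranges: [-2.69, 2.69], [-0.47, 2.24], [-1.27, 1.36], [0.19, 2.51], [-1.53, 4.68], [0.08, 2.07], [-3.09, 3.09]. Speed limits (rad/s): [2.57, 2.57, 3.14, 3.14, 3.14, 3.14, 3.14].

## Interface

Orientations are given as a unit quaternion [w, x, y, z].
In Python, from station import bot, imaging, finder gives the robot as it stands.
- The arm moves only by the shell command python3 -m handwheel 'ROWS' [FORCE]. ROWS is text: rows parted by semicolons, each of 5 numbers parted by spaces: the finger opening in m, from 0 to 0.0854, then the shift along the tool's x, y, z in m, then the turn about the tool's x in degrees. A call has 1 to 20 rows; each row shifts and turns the commanded pose from where the row before left it, along the tool's axes as they then stand; what a row does not reach is not made up. A row lasts 1/10 s, in which the tool goes at most 50 mm and 8.59 degrees, less where a joint would pass 70% of its speed; a pose out of reach is approached as far as the arm can. A call with a gripper value outside its range is refused whole. The fingers move at their own pace and stop on an object; FORCE is the grip in N (left out, the last holds). Time passes only in rows, so rows that do not move let the fingers close. It gives the time, the measured TCP pose, the force and the opening at its end, in the units of the state.
- bot.read_state(): the state, without advancing time (a new reading comes with each control period).
- imaging.snapshot(name): name is "scene" or "top"; returns a dict with "color" (400x640x3 uint8, red, green, blue), "range_z" (400x640 float32, m along the optical axis (not along the pixel's ray), 0 where there is no reading), "camera_matrix" (3x3 intrinsics, pixels), "D" ([k1, k2, p1, p2, k3] as OpenCV has them; the pictures are not rectified), "extrinsics" (4x4, takes a point from world to camera coordinates). Camera axes: x right, y down, z forward; pixel columns grow to the right and rows downward; lengths in m; the calibration is good to about 2 mm. A picture is of the moment at which its call begins.
- bot.hand_in(): hands the job in, once; it reports no verdict.
Trained networks look in the newest picture that a camera, given by its name, has taken for a name from the list of things; names that differ only in an ending like _2 or _b are one class to them, and where a whole thing is asked for, a point or a joint stands for the part that bears it (a point fixed in the world has none). Each returns a list of dicts, best first, with "conf" (0 to 1); they miss things now and then, are a little off and sometimes report something else, mostly with a low value. They report only what shows in the picture. A call takes as long as a camera call.
- finder.boxes_of(thing, camera): "xyz" ([x, y, z] in m, in the coordinates of the camera as it stood for that picture, good to about 4 mm: the middle of the surface that is visible of it).
- finder.silhouettes(thing, camera): "pixels" (400x640 bool, what is visible of it).
- finder.landmark_of(thing, camera): "xyz" ([x, y, z] in m, in the coordinates of the camera as it stood for that picture, good to about 4 mm: a listed point, or the origin of a listed thing).
The state is a dict: "time_s": time; "joints": joint angles; "dq": joint speeds; "effort": joint torques, N m; "tcp_pos": TCP position; "tcp_rot": TCP orientation; "ft_force": force on the tool from outside, world axes, zero at the start; "moment": the same for the moment, N m; "opening": finger opening in m.
Only numpy, scipy, OpenCV 4.12 (cv2) and the standard library are available. Lean on these libraries where they do the work, as an engineer would, in place of code of your own. Each camera call takes 0.05 s, during which the arm holds its last target.

## Task

The camera on the shelf is set up to photograph the green terrain block. Take the picture with its remote release: press the tall round button down to its halfway stop, keep it there for a good second so the camera can focus, then press it fully down and let it come all the way back up. Do not press the low square key on the same box.

Things in the scene. Friction and masses are not known exactly. Their poses are not given: they have to be found in the camera images.
- shutter_top (a point): Top centre of the tall round black button (moves with it) of the camera release: a flat grey box 140 x 74 x 50 mm high, fixed to the shelf at any heading. The button, near one end of the box, is a mushroom cap 42 mm across, 12 mm thick, on a sleeve. Cap top above the shelf: 90 mm when up, 82 mm at the halfway stop, 74 mm fully down. x runs along the box to the square key, z up.
- shutter_half (a joint): First part of the round button's travel, in m: 0 when up, 0.008 when the cap has come down on its sleeve, which is the halfway stop. A light spring: 1 N at the start rising to 3 N at the stop.
- shutter_full (a joint): Second part of the round button's travel, in m, on top of the first: 0 until pushed past the halfway stop, 0.008 when fully down. It does not start to move below 7 N and takes 10 N to be fully down. Both parts spring back up when let go.
- square_key (a joint): The key that is not to be pressed: square, black, 26 mm wide, on the other end of the same box, 75 mm from the round button's centre, its top only 58 mm above the shelf. Value in m: 0 when up, 0.004 when pressed in; a light spring returns it.

How it is judged:
On the way, in this order (a step that is already met when the one before it is completed fails the run):
1. the round button is held at its halfway stop for 0.6 s: first part more than 5.5 mm in, second part less than 3 mm in (value of joint shutter_half above 0.0055 m and value of joint shutter_full below 0.003 m), for 0.6 s.
2. the round button is pressed fully down: second part more than 6 mm in (value of joint each of shutter_half, shutter_full above 0.006 m), for 0.1 s.
At the end, for the whole second after the job is handed in: After the half press and the full press the round button is let go and back up (each part of its travel within 2 mm of up), and the square key is up (within 2 mm) (value of joint each of shutter_half, shutter_full, square_key below 0.002 m); the robot touches nothing.
It fails at once if the square key is pressed (more than 2 mm in) (value of joint square_key above 0.002 m).
It also fails if it takes over 32 s, if anything falls off the work surface, if the arm or the gripper's body presses on something with over 40 N, if the wrist force passes 120 N, or if a joint passes its speed limit or range.

## Working session

There is one attempt and no reset: what is moved stays moved. The work goes in short steps, Python scripts to look and compute and a shell command to move; the robot and the scene stay as the last step left them, time stands still between calls to the robot, and variables do not carry over. Pictures are saved under pics/ and viewed, and the job is handed in when it is done.

```bash
mkdir -p pics; cat > h.py <<'E'
from station import bot, imaging, finder
import numpy as np, cv2
def w(s,p):
    T=np.linalg.inv(s["extrinsics"]); return T[:3,:3]@np.array(p)+T[:3,3]
E
python3 - <<'E'
from h import *
for c in ("scene","top"):
    s=imaging.snapshot(c); cv2.imwrite(f"pics/{c}0.png",s["color"][:,:,::-1])
    for t in ("shutter_top","square_key"):
        for f in (finder.landmark_of,finder.boxes_of):
            try:
                for r in f(t,c)[:3]: print(c,t,f.__name__,round(r["conf"],2),w(s,r["xyz"]).round(4))
            except Exception as e: print(c,t,e)
st=bot.read_state()
for k,v in st.items(): print(k,np.round(v,4))
print(bot.grip_point_offset)
E
```

```text
scene shutter_top call 0.63 [0.508  0.0523 0.0862]
scene shutter_top call 0.67 [0.5092 0.0579 0.0851]
scene square_key it knows: shutter_top
scene square_key call 0.58 [0.5657 0.0015 0.0563]
top shutter_top call 0.9 [0.5075 0.0508 0.0912]
top shutter_top call 0.65 [0.5085 0.0502 0.0894]
top square_key it knows: shutter_top
top square_key call 0.67 [0.5645 0.0018 0.0583]
time_s 0.4
joints [ 1.1885  0.5913  0.0484  1.6087 -0.0333  0.9427 -0.0337]
dq [ 0.0005 -0.0005 -0.0003 -0.0022  0.0014 -0.0008  0.0009]
effort [-2.20000e-03 -5.47952e+01  1.54260e+00 -1.98139e+01  9.20000e-03
  4.10000e-03 -0.00000e+00]
tcp_pos [ 0.2065 -0.6949  0.2311]
tcp_rot [ 0.5667  0.4229  0.5669 -0.4228]
ft_force [ 0.6475 -0.1649 -0.1137]
moment [-0.0154  0.0314  0.0017]
opening 0.0853
0.0187
```

View pics/scene0.png

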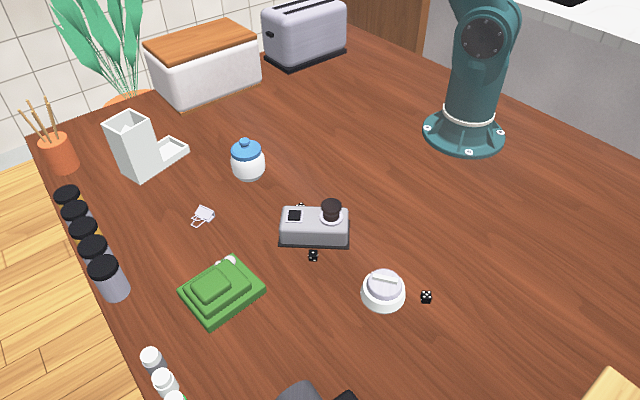

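View pics/top0.png

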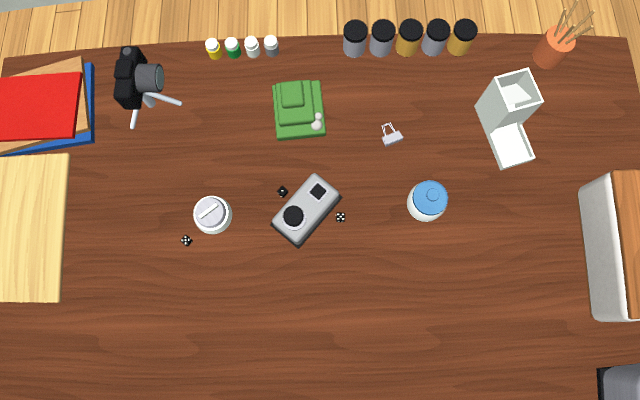

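```bash
python3 - <<'E'
from h import *
from scipy.spatial.transform import Rotation as R
s=imaging.snapshot("top")
m=finder.silhouettes("shutter_top","top")[0]["pixels"]
d=s["range_z"]; v,u=np.nonzero(m&(d>0))
n=cv2.undistortPoints(np.stack([u,v],1).astype(float)[:,None],s["camera_matrix"],np.array(s["D"]))[:,0]
z=d[v,u]; P=np.c_[n*z[:,None],z]; T=np.linalg.inv(s["extrinsics"]); P=P@T[:3,:3].T+T[:3,3]
print(len(P),u.mean(),v.mean(),np.percentile(P[:,2],[5,50,95])); q=P[P[:,2]>.08]
print(len(q),q.mean(0),(q.min(0)+q.max(0))/2,np.ptp(q,0))
st=bot.read_state(); M=R.from_quat(np.r_[st["tcp_rot"][1:],st["tcp_rot"][0]]).as_matrix(); print(M.round(4))
# all-scene heights: high points
vv,uu=np.nonzero(d>0); n=cv2.undistortPoints(np.stack([uu,vv],1).astype(float)[:,None],s["camera_matrix"],np.array(s["D"]))[:,0]
z=d[vv,uu];A=np.c_[n*z[:,None],z]@T[:3,:3].T+T[:3,3]
H,xe,ye=np.histogram2d(A[:,0],A[:,1],bins=[np.arange(0,1.11,.05),np.arange(-.9,.91,.05)])
mx=np.zeros(H.shape)
i=np.digitize(A[:,0],xe)-1;j=np.digitize(A[:,1],ye)-1;ok=(i>=0)&(i<H.shape[0])&(j>=0)&(j<H.shape[1])
np.maximum.at(mx,(i[ok],j[ok]),A[ok,2])
print("cols y from -.9");
for k in range(len(mx)): print("%.2f"%xe[k],' '.join("%2d"%(100*x) for x in mx[k]))
E
```

```text
Traceback (most recent call last):
IndexError: list index out of range
```

The scene view shows the release box at about (315,225): round button at (331,210), square key at (295,215). In the top view the round button is at (293,216) and the key at (318,191). These match the network positions, but the silhouette call found nothing, so I'll take the cap from depth instead.

```bash
python3 - <<'E'
from h import *
from scipy.spatial.transform import Rotation as R
for c in ("top","scene"):
    s=imaging.snapshot(c); d=s["range_z"]; T=np.linalg.inv(s["extrinsics"])
    vv,uu=np.nonzero(d>0); n=cv2.undistortPoints(np.stack([uu,vv],1).astype(float)[:,None],s["camera_matrix"],np.array(s["D"]))[:,0]
    z=d[vv,uu];A=np.c_[n*z[:,None],z]@T[:3,:3].T+T[:3,3]
    q=A[(np.hypot(A[:,0]-.508,A[:,1]-.051)<.035)&(A[:,2]>.08)]
    print(c,len(q),q.mean(0).round(4),((q.min(0)+q.max(0))/2).round(4),np.ptp(q,0).round(4),np.median(q[:,2]))
    if c=="top": B=A
A=B
st=bot.read_state(); M=R.from_quat(np.r_[st["tcp_rot"][1:],st["tcp_rot"][0]]).as_matrix(); print(M.round(4))
xe=np.arange(0,1.11,.05);ye=np.arange(-.9,.91,.05)
mx=np.zeros((len(xe)-1,len(ye)-1))
i=np.digitize(A[:,0],xe)-1;j=np.digitize(A[:,1],ye)-1;ok=(i>=0)&(i<mx.shape[0])&(j>=0)&(j<mx.shape[1])
np.maximum.at(mx,(i[ok],j[ok]),A[ok,2])
for k in range(len(mx)): print("%.2f"%xe[k],' '.join("%2d"%(100*x) for x in mx[k]))
D=M.T@(np.array([.508,.051,.231])-st["tcp_pos"]);print("delta tool",D.round(4), st["time_s"])
E
```

```text
top 340 [0.5103 0.0543 0.0894] [0.5116 0.0544 0.0871] [0.0423 0.0414 0.0139] 0.08956167695221612
scene 279 [0.5143 0.0571 0.0873] [0.5114 0.0543 0.0855] [0.042  0.0419 0.0107] 0.0879413047621933
[[ 0.      0.9586  0.2848]
 [ 0.      0.2848 -0.9586]
 [-1.      0.     -0.    ]]
0.00  0  0  0  0  0  0  0  0  0  0  0  0  0  0  0  0  0  0  0  0  0  0  0  0  0  0  0  0  0  0  0  0  0  0  0  0
0.05  0  0  0  0  0  0  0  0  0  0  0  0  0  0  0  0  0  0  0  0  0  0  0  0  0  0  0  0  0  0  0  0  0  0  0  0
0.10  0  0  0  0  0  0 17  0  0  0  0  0  0  0  0  0  0  0  0  0  0  0  0  0  0  0  0  0  0  0  0  0  0  0  0  0
0.15  0  0  0  0  6 14 17  0  0  0  0  0  0  0  0  0  0  0  0  0  0  0  0  0  0  0  0  0  0  0  0  0  0  0  0  0
0.20  0  0  0  0  0  0  0  0  0  0  0  0  0  0  0  0  0  0  0  0  0  0  0  0  0  0  0  0  0  0  0  0  0  0  0  0
0.25  0  0  0  0  0 14 17  0  0  0  0  0  0  0  0  0  0  0  0  0  0  0  0  0  0  0  0  0  0  0  0  0  0  0  0  0
0.30  0  0  0  0  0  0 17  0  0  0  0  0  0  0  0  0  0  0  0  0  0  0  0  0  0  0  0  0  0  1  1  1  1  0  0  0
0.35  0  0  0  0  0 17 17  0  0 
[... 1012 characters left out ...]
0  0  0  0  0  0  0  0  0  0  3  7  7  1  0  0  0 16 18 18  0  5  6  5  5  6  5  0  0
0.85  0  0  0  0  0  0 19 19  0  0  0  8  8  8  8  8  8  0  0  0  0  0  0  0  0 17  0  0  5  5  5  5  6  5  0  0
0.90  0  0  0  0  0  0 19 19  0  0  8  8  8  8  8  9  8  0  0  5  5  5  5  4  0  0  0  0  2  4  4  4  0  0  0  0
0.95  0  0  0  0  0  0  0  0  0  0  0  8  8  8  8  0  8  0  0  0  0  0  0  0  0  0  0  0  0  0  0  0  0  0  0  0
1.00  0  0  0  0  0  0  0  0  0  0  0  0  0  0  0  0  0  0  0  0  0  0  0  0  0  0  0  0  0  0  0  0  0  0  0  0
1.05  0  0  0  0  0  0  0  0  0  0  0  0  0  0  0  0  0  0  0  0  0  0  0  0  0  0  0  0  0  0  0  0  0  0  0  0
delta tool [ 3.000e-04  5.015e-01 -6.292e-01] 0.6
```

Depth and network agree on the cap centre to about 3 mm: (0.510, 0.053), top at z = 0.090. I'll close the fingers, lift, and traverse. The route stays above 0.23 m and clears the bin.

```bash
python3 -m handwheel '0 -0.02 0.01 -0.012 0;0 -0.02 0.02 -0.025 0;0 0 0.027 -0.034 0;0 0 0.027 -0.034 0;0 0 0.027 -0.034 0;0 0 0.027 -0.034 0;0 0 0.027 -0.034 0;0 0 0.027 -0.034 0;0 0 0.027 -0.034 0;0 0 0.027 -0.034 0;0 0 0.027 -0.034 0;0 0 0.027 -0.034 0;0 0 0.027 -0.034 0;0 0 0.027 -0.034 0;0 0 0.027 -0.034 0;0 0 0.027 -0.034 0;0 0 0.027 -0.034 0;0 0 0.027 -0.034 0;0 0 0.027 -0.034 0;0 0 0.015 -0.017 0' 30
cat > d.py <<'E'
from h import *
import sys
from scipy.spatial.transform import Rotation as R
st=bot.read_state(); M=R.from_quat(np.r_[st["tcp_rot"][1:],st["tcp_rot"][0]]).as_matrix()
print("t",st["time_s"],"tcp",np.round(st["tcp_pos"],4),"F",np.round(st["ft_force"],2),"open",st["opening"])
print("tool delta",(M.T@(np.array([float(a) for a in sys.argv[1:4]])-st["tcp_pos"])).round(4),M.round(3).tolist())
E
python3 d.py .51 .053 .11
```

```text
time_s: 2.6
tcp_pos: [0.5109, 0.059, 0.2719]
tcp_rot: [0.568, 0.423, 0.568, -0.42]
ft_force: [0.3, -0.0, -0.1]
opening: 0.0003
t 2.6 tcp [0.5109 0.059  0.2719] F [ 0.3  -0.01 -0.06] open 0.00027859736055005276
tool delta [ 0.1619 -0.003   0.0057] [[0.002, 0.957, 0.289], [0.002, 0.289, -0.957], [-1.0, 0.003, -0.001]]
```

```bash
python3 -m handwheel '0 0.02 -0.001 0.002 0;0 0.03 -0.001 0.002 0;0 0.03 -0.001 0.002 0;0 0.03 0 0 0;0 0.025 0 0 0;0 0.015 0 0 0;0 0.01 0 0 0;0 0 0 0 0;0 0 0 0 0'
python3 - <<'E'
from h import *
for c in ("scene","top"):
    s=imaging.snapshot(c); im=s["color"][150:280,200:430] ; cv2.imwrite(f"pics/{c}1.png",cv2.resize(im,None,fx=3,fy=3)[:,:,::-1])
E
python3 d.py .51 .053 .09
```

```text
time_s: 3.5
tcp_pos: [0.509, 0.0479, 0.1118]
tcp_rot: [0.567, 0.423, 0.567, -0.423]
ft_force: [-0.8, 0.6, 0.8]
opening: -0.0004
t 3.6 tcp [0.5092 0.0479 0.1122] F [ 0.03 -0.3   0.41] open -6.762659426960036e-05
tool delta [ 0.0222  0.0021 -0.0047] [[0.002, 0.959, 0.285], [0.0, 0.285, -0.959], [-1.0, 0.002, 0.0]]
```

View pics/scene1.png

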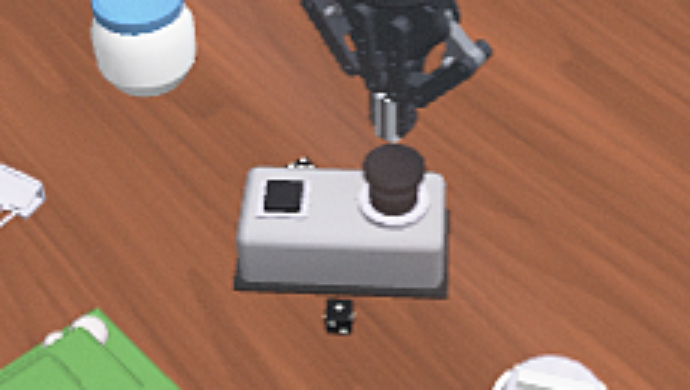

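The picture shows the closed fingertips directly over the cap at (390,150 in the crop), and clear of the square key at (283,195). Next I centre by a few mm and descend gently to feel for contact.

```bash
python3 -m handwheel '0 0.006 0.002 -0.004 0;0 0.007 0 0 0;0 0.005 0 0 0;0 0.002 0 0 0;0 0.002 0 0 0;0 0.002 0 0 0;0 0 0 0 0;0 0 0 0 0'
python3 d.py .51 .053 .083;python3 -m handwheel '0 0.001 0 0 0;0 0 0 0 0;0 0 0 0 0'
python3 d.py .51 .053 .082
```

```text
time_s: 4.4
tcp_pos: [0.5089, 0.0521, 0.0873]
tcp_rot: [0.567, 0.423, 0.567, -0.423]
ft_force: [-0.5, -0.2, 0.7]
opening: -0.0001
t 4.4 tcp [0.5089 0.0521 0.0873] F [-0.53 -0.24  0.68] open -0.00011385646911204176
tool delta [ 0.0043  0.0013 -0.0006] [[-0.001, 0.959, 0.285], [-0.0, 0.285, -0.959], [-1.0, -0.001, 0.0]]
time_s: 4.7
tcp_pos: [0.509, 0.0521, 0.0863]
tcp_rot: [0.567, 0.423, 0.567, -0.423]
ft_force: [-1.7, -0.0, 1.6]
opening: -0.0001
t 4.7 tcp [0.509  0.0521 0.0863] F [-1.69 -0.03  1.61] open -0.00010119066694683508
tool delta [ 0.0043  0.0012 -0.0005] [[-0.0, 0.959, 0.285], [-0.0, 0.285, -0.959], [-1.0, -0.0, 0.0]]
```

```bash
python3 -m handwheel '0 0.001 0 0 0;0 0.001 0 0 0;0 0.001 0 0 0;0 0 0 0 0;0 0 0 0 0'
python3 -m handwheel '0 0.001 0 0 0;0 0 0 0 0;0 0 0 0 0'
```

```text
time_s: 5.2
tcp_pos: [0.5091, 0.0522, 0.0832]
tcp_rot: [0.567, 0.423, 0.567, -0.423]
ft_force: [-1.8, -0.2, 2.7]
opening: 0.0002
time_s: 5.5
tcp_pos: [0.5092, 0.0521, 0.0823]
tcp_rot: [0.567, 0.423, 0.567, -0.423]
ft_force: [-1.5, 0.2, 2.6]
opening: 0.0
```

```bash
python3 -m handwheel '0 0.001 0 0 0;0 0 0 0 0;0 0 0 0 0'; python3 -m handwheel '0 0 0 0 0;0 0 0 0 0'
```

```text
time_s: 5.8
tcp_pos: [0.5092, 0.0522, 0.0816]
tcp_rot: [0.567, 0.423, 0.567, -0.423]
ft_force: [-2.4, -0.4, 7.5]
opening: -0.0003
time_s: 6.0
tcp_pos: [0.5092, 0.0521, 0.0817]
tcp_rot: [0.567, 0.423, 0.567, -0.423]
ft_force: [-3.0, -0.3, 6.3]
opening: -0.0002
```

The force jumped from 2.6 to about 7 N at z = 0.0817, which is the halfway stop. I'll hold there, then press fully.

```bash
python3 -m handwheel '0 0 0 0 0;0 0 0 0 0;0 0 0 0 0;0 0 0 0 0;0 0 0 0 0;0 0 0 0 0;0 0 0 0 0;0 0 0 0 0;0 0 0 0 0;0 0 0 0 0;0 0 0 0 0;0 0 0 0 0'; python3 -m handwheel '0 0.002 0 0 0;0 0.002 0 0 0;0 0.002 0 0 0;0 0.0015 0 0 0;0 0 0 0 0;0 0 0 0 0;0 0 0 0 0'
```

```text
time_s: 7.2
tcp_pos: [0.5092, 0.0521, 0.0816]
tcp_rot: [0.567, 0.423, 0.567, -0.423]
ft_force: [-2.8, -0.5, 7.0]
opening: 0.0003
time_s: 7.9
tcp_pos: [0.5092, 0.0522, 0.0744]
tcp_rot: [0.567, 0.423, 0.567, -0.423]
ft_force: [-2.8, -0.7, 9.5]
opening: 0.0001
```

```bash
python3 -m handwheel '0 0.001 0 0 0;0 0 0 0 0;0 0 0 0 0;0 0 0 0 0'
```

```text
time_s: 8.3
tcp_pos: [0.5092, 0.0522, 0.0739]
tcp_rot: [0.567, 0.423, 0.567, -0.423]
ft_force: [-4.0, -0.6, 13.0]
opening: -0.0002
```

13 N, more than the 10 N full press needs, at z = 0.0739: the button is fully down. Now I release and retreat.

```bash
python3 -m handwheel '0 -0.005 0 0 0;0 -0.01 0 0 0;0 -0.02 0 0 0;0 -0.03 0 0 0;0 -0.03 0 0 0;0 -0.03 0 0 0;0 -0.02 0 0 0;0 0 0 0 0;0 0 0 0 0;0 0 0 0 0'
python3 - <<'E'
from h import *
for c in ("scene","top"):
    s=imaging.snapshot(c); cv2.imwrite(f"pics/{c}2.png",cv2.resize(s["color"][150:280,200:430],None,fx=3,fy=3)[:,:,::-1])
    d=s["range_z"]; T=np.linalg.inv(s["extrinsics"])
    vv,uu=np.nonzero(d>0); n=cv2.undistortPoints(np.stack([uu,vv],1).astype(float)[:,None],s["camera_matrix"],np.array(s["D"]))[:,0]
    z=d[vv,uu];A=np.c_[n*z[:,None],z]@T[:3,:3].T+T[:3,3]
    for nm,x,y,h in (("button",.510,.053,.065),("key",.565,.0016,.05)):
        q=A[(np.hypot(A[:,0]-x,A[:,1]-y)<.01)&(A[:,2]>h)&(A[:,2]<.12)]
        print(c,nm,len(q),np.median(q[:,2]) if len(q) else None)
E
python3 d.py .51 .053 .09
```

```text
time_s: 9.3
tcp_pos: [0.5086, 0.052, 0.2168]
tcp_rot: [0.566, 0.422, 0.567, -0.423]
ft_force: [-0.7, 0.0, 0.8]
opening: -0.0002
scene button 58 0.08838757546233572
scene key 56 0.056266012545168775
top button 0 None
top key 0 None
t 9.4 tcp [0.5085 0.052  0.2166] F [ 0.08  0.75 -0.46] open -0.00035823824147263543
tool delta [ 0.1266  0.002  -0.0004] [[-0.002, 0.959, 0.285], [-0.0, 0.285, -0.959], [-1.0, -0.002, -0.0]]
```

View pics/scene2.png

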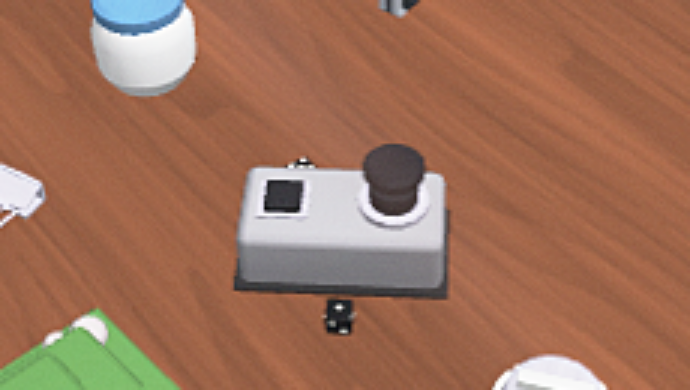

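The cap is back up in the picture at (393,165), with its sleeve showing as before. The key at (283,195) looks unchanged and the gripper is well clear.

```bash
python3 -c "
from station import bot
print(bot.hand_in())"
```

```text
the job is handed in; nothing more can be done
None
```

I took the picture with the remote release and handed the job in at about 9.4 s; hand-in gives no verdict.

- **Half press:** with closed fingertips I pressed the round button to its halfway stop at z ≈ 0.0817, where the force rose from 2.6 N to about 7 N. I held it there for about 1.4 s.
- **Full press:** I then pushed it to z ≈ 0.074 with 13 N, above the 10 N it needs, and lifted the tool 14 cm clear.
- **Last checks:** in the scene camera, the cap top measured 88.4 mm against 87.9 mm before the press. The square key measured 56.3 mm, the same as the network's first position for it. The force on the tool is back to noise level.
- **Failed or missing checks:** the first silhouette call found nothing, so I located the cap from depth instead. The last top-camera check gave no readings at the button or the key, probably because the arm was in the way, so the final check rests on the scene camera alone.

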